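# Run down the loose wing nut on the studio lamp's foot

### The arm

A 6-joint arm with a two-finger parallel gripper is mounted at the origin on the work surface. World frame = base frame: x ahead of the robot, y to its left, z up, the work surface at z = 0. Lengths are in mm, angles in rad, forces in N, time in s.
With the tool pointing down it reaches from about 275 to 825 mm from the base axis. Payload 4.9 kg.
Tool frame: the origin (TCP) lies at the very end of the fingers, on their centre line; the grasp point (between the pads) lies 19 mm behind it; z points along the fingers, y is the line along which they close (so a half turn about z gives the same grasp; the last joint's range is limited). The gripper opens to 85 mm and grips with 20 to 120 N. Pads are 22 mm wide; open, the fingers measure 114 mm over their backs; the gripper's body (76 mm by 85 mm) begins 54 mm behind the grasp point. The pads swing forward as they close: fully open they stand 13 mm farther back than shut.
Start: joints at [-1.29, 0.326, -0.193, 1.052, 0, 1.437], TCP at [221.667, -503.371, 231.281] pointing down, gripper open.
Joint ranges: [-2.65, 2.65], [-0.97, 1.79], [-1.3, 1.35], [-1.93, 2.1], [-1.47, 1.37], [-3.14, 3.14]. Speed limits (rad/s): [2.57, 2.57, 3.14, 3.14, 3.14, 3.14].

### API

Orientations are given as [roll, pitch, yaw] about the fixed x, y, z axes, in that order (R = Rz(yaw) Ry(pitch) Rx(roll)).
In Python, from bench import bot, solve_ik, imaging gives the robot as it stands. Calls block until the motion is done:
- bot.move_ptp(position, orientation): joint-space move of the TCP to a pose.
- bot.movel(position, rot=None, max_speed=150, threshold=None): straight line of the TCP; rot=None keeps the orientation; max_speed is the mean speed in mm/s. With threshold (N) it stops when the force on the tool has changed by that much, and returns True; else False.
- bot.move_j(angles): joint-space move.
- bot.grip(opening, effort=None): opening from 0.0 (shut) to 1.0 (fully open); effort is the grip in N (None keeps the last); returns when the fingers have stopped.
- bot.dwell(seconds).
- solve_ik(position, orientation): joint angles nearest the present ones, or None.
- bot.get_state(): the state.
- imaging.capture(name): name is "scene" or "top" or "wrist"; returns the picture (384x512x3 uint8, blue, green, red); there is no depth.
- imaging.camera_model(name): a dict with "K" (3x3 intrinsics, pixels), "k1" (the pictures are not rectified: a ray, as slopes to the right and down, at radius r is drawn at 1 + k1 r^2 times it, then the intrinsics apply), "position" and "rotation" of the camera in the world. Camera axes: x right, y up, looking along -z (the intrinsics and any distortion apply to the point x, -y, -z); pixel columns grow to the right and rows downward; lengths in mm; the calibration is good to about 2 mm. A picture is of the moment at which its call begins: read the wrist's pose just before it. camera_model takes no time and is no camera call; for the wrist camera it gives the pose at the moment of the call.
A pose or a line that the arm cannot do raises bot.IKError and nothing moves.
- bot.sign_off(): hands the job in; it is judged then, once.
The state is a dict: "t": time; "qpos": joint angles; "joint_velocities": joint speeds; "effort": joint torques, N m; "tcp_pos": TCP position; "orientation": TCP orientation; "contact_force": force on the tool from outside, world axes, zero at the start; "wrist_torque": the same for the moment, N m; "opening": opening from 0.0 (shut) to 1.0 (fully open); "gripper_force": force on a finger pad.
Only numpy, scipy, OpenCV 4.12 (cv2) and the standard library are available. Lean on these libraries where they do the work, as an engineer would, in place of code of your own. Each camera call takes 0.05 s, during which the arm holds its last target. There are 200 camera calls.

### The job

The brass wing nut on the foot of the work lamp is loose: screw it down, clockwise seen from above, until it is fully home against its stop. Do it by pushing the wings round with a fingertip, stroke after stroke, pressing on one side of the nut at a time; do not pinch or grip it. Leave the black tin, the ink bottle, the glass and the tape roll where they stand, and finish clear of everything.

Things in the scene. Friction and masses are not known exactly. Their poses are not given: they have to be found in the camera images.
- lamp: Heavy work lamp, fixed to the table. Origin: on the axis of the vertical stud, at the table surface; z up. Dark base plate 170 (x) by 220 mm (y, from -75 to +145), 18 mm high. Under the nut lie an aluminium clamp shoe (70 by 93 mm, y from -35 to +58, top at 40 mm) and a washer (36 mm across, top at 44 mm). The -y side of the nut is open; a white upright stands on the +y side.
- upright (a point): Centre of the near face of the lamp's white upright: 55 mm wide (x from -60 to -5), face 55 mm from the stud axis, body y +55 to +90, 218 mm high. This point is 120 mm above the table. A gooseneck rises from its top and bends to +y, up to 335 mm high, to a round head 130 mm across near x -32, y +280. The upright keeps a gripper from following a wing all the way round.
- nut (a joint): Rotation of the wing nut on the stud, rad. It grows as the nut is screwed down, clockwise seen from above, and stops hard at 8.0 (fully home, nut resting on the washer). It starts between 0 and 3. It stays where it is left and needs about 0.05 N m (2 N at mid-wing), never more than 0.1 N m; it sinks 4 mm a turn.
- nut_top (a point): On the nut's axis, level with the wing tops (78 mm above the table when home, up to 83 mm when loose). Brass nut: two flat upright wings in one plane, 76 mm tip to tip, 8 mm thick, faces from 4 to 32 mm above the nut's underside, a 2 mm thick middle ridge up to 34 mm; hub 24 mm across, 20 mm high. The 14 mm stud's end is at 78 mm.
- wing_tip (a point): Outer end of one of the two wings, 38 mm from the axis, at the height of the wing tops; the direction from nut_top to this point is the direction of that wing, and the other wing points the opposite way.
- half_p: Half of the wing nut on one side of the wing plane: one flat face of both wings and half the hub. Its origin is on the axis at the nut's underside, 34 mm below nut_top; its x axis points along the wing of wing_tip, z up; this half lies on its +y side.
- half_n: The other half of the wing nut, on the -y side; same origin and axes.
- tin: Bystander: low black tin, 60 mm across, 45 mm high; origin at the centre of its underside.
- ink: Bystander: slim black ink bottle with white cap, 34 mm across, 85 mm high; origin at the centre of its underside.
- glass: Bystander: empty drinking glass, 68 mm across the rim, 90 mm high; origin at the centre of its underside.
- tape: Bystander: roll of paper tape lying flat, 84 mm across, 24 mm high; origin at the centre of its underside.

How it is judged (in metres and radians):
At the end, for the whole second after the job is handed in: The wing nut is home: its joint reads over 7.75 of 8.0 rad (within about 14 degrees of the stop) and is at rest; tin, ink bottle, glass and tape are within 20 mm of where they started (value of joint nut above 7.75 rad and velocity of joint nut between -0.05 and 0.05 rad/s and distance of each of tin, ink, glass, tape from where it was at the start of the episode below 0.02 m); the robot touches nothing.
It fails at once if the nut is pinched: pressed by the fingers on both sides at once (over 3 N on each half) (contact force between the fingers and half_p above 3 N and contact force between the fingers and half_n above 3 N).
It fails at once if a bystander (tin, ink bottle, glass or tape) is pushed, tipped or lifted by more than 20 mm (distance of any of tin, ink, glass, tape from where it was at the start of the episode above 0.02 m).
It also fails if it takes over 58 s, if anything falls off the work surface, if the arm or the gripper's body presses on something with over 40 N, if the wrist force passes 120 N, or if a joint passes its speed limit or range.

## Working session

There is one attempt and no reset: what is moved stays moved. The work goes in short steps, each a Python script; the robot and the scene stay as the last script left them, time stands still between calls to the robot, and variables do not carry over. Pictures are saved under pics/ and viewed, at most 10 in all, crops included, and the job is handed in when it is done.

```bash
ls; mkdir -p pics; python3 - <<'E'
from bench import bot, imaging
import cv2
for n in("scene","top"):
    im=imaging.capture(n); cv2.imwrite(f"pics/{n}0.png",cv2.resize(im,(800,600),interpolation=cv2.INTER_CUBIC)); cv2.imwrite(f"pics/raw_{n}.png",im)
    print(n,imaging.camera_model(n))
print(bot.get_state())
E
```

```text
pics
scene {'K': array([[368.25982202,   0.        , 252.40040532],
       [  0.        , 368.25982202, 188.29064494],
       [  0.        ,   0.        ,   1.        ]]), 'k1': -0.04463462378872978, 'position': array([1064.36176474,  452.92855947,  542.10499185]), 'rotation': array([0.98524111, 0.02012534, 2.37520164])}
top {'K': array([[431.02429927,   0.        , 254.51173289],
       [  0.        , 431.02429927, 193.94363549],
       [  0.        ,   0.        ,   1.        ]]), 'k1': 0.01024145182618067, 'position': array([ 527.04237703,  -64.76164332, 1045.28248962]), 'rotation': array([ 0.06773724,  0.00512389, -1.59370111])}
{'t': 0.1, 'qpos': array([-1.29020667e+00,  3.26882996e-01, -1.93471824e-01,  1.05200978e+00,
       -6.57964149e-06,  1.43661615e+00]), 'joint_velocities': array([-0.00111289, -0.00266601,  0.00203608,  0.00051243,  0.00077803,
        0.00106872]), 'effort': array([ 7.07992131e-04, -4.44240940e+01,  2.63037103e+01,  7.85198354e-03,
       -5.97913868e-05,  4.26746851e-06]), 'tcp_pos': array([ 221.5120702 , -502.85313335,  230.57751551]), 'orientation': array([-3.14003760e+00, -2.03279065e-04,  4.14769687e-01]), 'contact_force': array([ 0.23853778, -0.16830724, -1.39558058]), 'wrist_torque': array([ 0.03902892, -0.0510402 , -0.00038981]), 'gripper_force': 0.0, 'opening': 0.9974358767754208}
```

View pics/scene0.png

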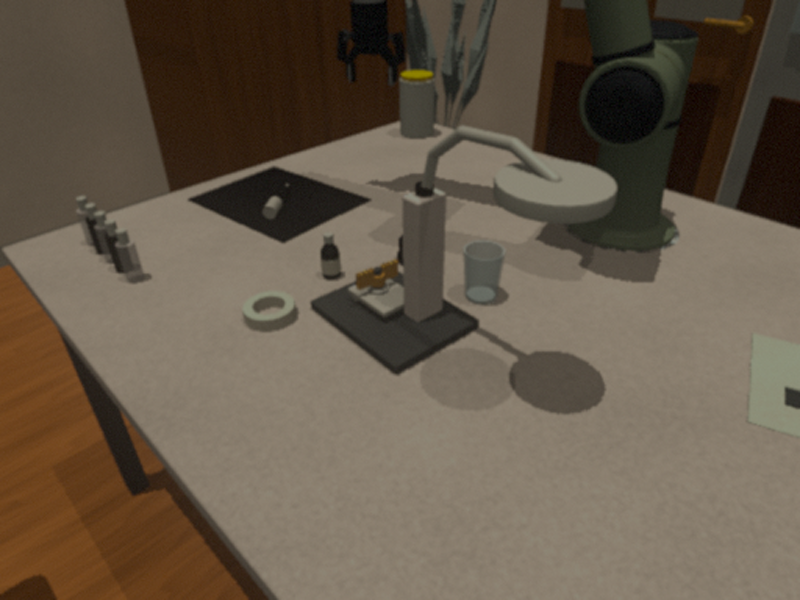

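View pics/top0.png

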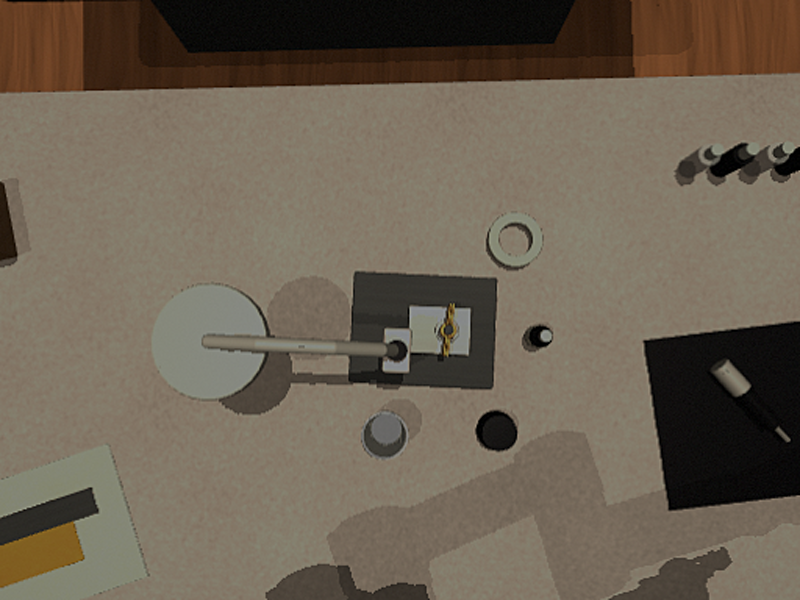

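The scene shows the lamp with its nut near (378,275) and the upright on the left-hand (+y) side. In the top view the nut is at about (447,330), wings near-vertical in the image. Tape is at (515,240), ink (540,336), tin (497,430) and glass (385,435). Next I need an enlarged crop and a pixel-to-plane helper.

```bash
cat > h.py <<'E'
import numpy as np, cv2
from scipy.spatial.transform import Rotation as R
from bench import bot, solve_ik, imaging
def pix2plane(m,u,v,z):
    K=m["K"];x=(u-K[0,2])/K[0,0];y=(v-K[1,2])/K[1,1]
    a,b=x,y
    for _ in range(10):
        s=1+m["k1"]*(a*a+b*b);a,b=x/s,y/s
    d=R.from_euler('xyz',m["rotation"]).as_matrix()@np.array([a,-b,-1])
    p=np.asarray(m["position"]);return p+d*(z-p[2])/d[2]
def proj(m,P):
    q=R.from_euler('xyz',m["rotation"]).as_matrix().T@(np.asarray(P,float)-m["position"])
    a,b=q[0]/-q[2],-q[1]/-q[2];s=1+m["k1"]*(a*a+b*b)
    return m["K"][0,0]*a*s+m["K"][0,2],m["K"][1,1]*b*s+m["K"][1,2]
E
python3 - <<'E'
from h import *
im=cv2.imread("pics/raw_top.png")
cv2.imwrite("pics/crop_top.png",cv2.resize(im[165:257,217:339],None,fx=6.5,fy=6.5,interpolation=cv2.INTER_CUBIC))
m=imaging.camera_model("top");f=.64
for n,u,v,z in[("base TL",356,272,18),("TR",497,278,18),("BR",492,388,18),("BL",349,380,18),("nut",447,330,82),("w1",451,305,82),("w2",446,356,82),("tape",515,240,24),("ink",541,336,85),("tin",497,430,45),("glass",385,432,60),("upr",398,350,218)]:
    print(n,pix2plane(m,u*f,v*f,z).round(1))
E
```

```text
base TL [646.    1.7  18. ]
TR [ 631.7 -214.    18. ]
BR [ 464.6 -200.9   18. ]
BL [481.5  15.4  18. ]
nut [ 552.2 -130.9   82. ]
w1 [ 587.9 -137.6   82. ]
w2 [ 515.2 -128.5   82. ]
tape [ 688.8 -242.5   24. ]
ink [ 540.6 -264.    85. ]
tin [ 404.9 -202.7   45. ]
glass [407.4 -38.6  60. ]
upr [525.6 -60.9 218. ]
```

View pics/crop_top.png

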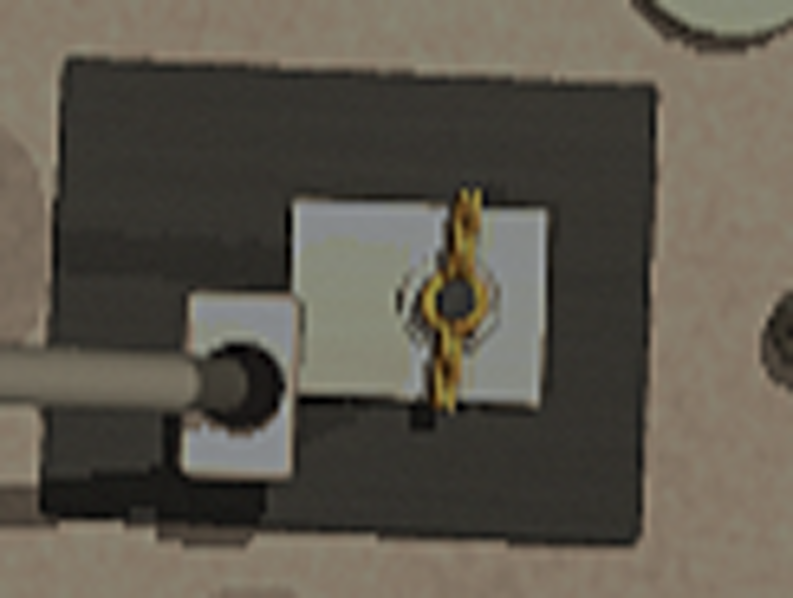

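The crop shows the stud end at crop (457,300), wing tips at (470,192) and (446,408), so the wings are nearly along lamp x. Now I'll compute the geometry and go to a look pose on the open (-y) side with the fingers shut.

```bash
python3 - <<'E'
from h import *
m=imaging.camera_model("top")
c=lambda u,v,z:pix2plane(m,217+u/6.5,165+v/6.5,z).round(1)
print("stud",c(457,300,78),"tips",c(470,192,80),c(446,408,80))
B=np.array([c(66,58,18),c(657,86,18),c(636,545,18),c(42,515,18)]);print(B,B.mean(0))
S=np.array([c(294,199,40),c(549,208,40),c(540,407,40)]);print("shoe",S, (S[0]+S[2])/2)
bot.grip(0.0)
y=np.deg2rad(-4);Rm=np.array([[np.cos(y),-np.sin(y)],[np.sin(y),np.cos(y)]])
p=np.array([552.5,-132.5])+Rm@[-40,-45]
bot.move_ptp([*p,190],[np.pi,0,np.deg2rad(86)])
s=bot.get_state();print(s["t"],s["qpos"].round(2),s["tcp_pos"].round(1),s["orientation"].round(3),s["contact_force"].round(1))
mw=imaging.camera_model("wrist");im=imaging.capture("wrist");print(mw)
cv2.imwrite("pics/raw_w1.png",im);cv2.imwrite("pics/w1.png",cv2.resize(im,(800,600),interpolation=cv2.INTER_CUBIC))
print("stud pix*",np.array(proj(mw,c(457,300,78)))/.64)
E
```

```text
stud [ 552.4 -133.9   78. ] tips [ 589.5 -139.3   80. ] [ 515.4 -129.    80. ]
[[ 646.5    3.4   18. ]
 [ 631.  -214.    18. ]
 [ 463.4 -200.8   18. ]
 [ 479.1   15.2   18. ]] [555.   -99.05  18.  ]
shoe [[ 591.   -79.1   40. ]
 [ 585.6 -170.6   40. ]
 [ 514.5 -165.2   40. ]] [ 552.75 -122.15   40.  ]
2.4833 [-0.47  0.34 -0.29  0.95 -0.    1.17] [ 509.3 -175.6  190.1] [3.141e+00 1.000e-03 1.499e+00] [-0.1  0.4 -0.5]
{'K': array([[313.28389841,   0.        , 256.55092001],
       [  0.        , 313.28389841, 185.92669351],
       [  0.        ,   0.        ,   1.        ]]), 'k1': 0.003827170618692542, 'position': array([515.21951248, -95.20371851, 332.59608739]), 'rotation': array([-0.32173174, -0.00156774, -0.07191187])}
stud pix* [477.25063081 200.61314933]
```

View pics/w1.png

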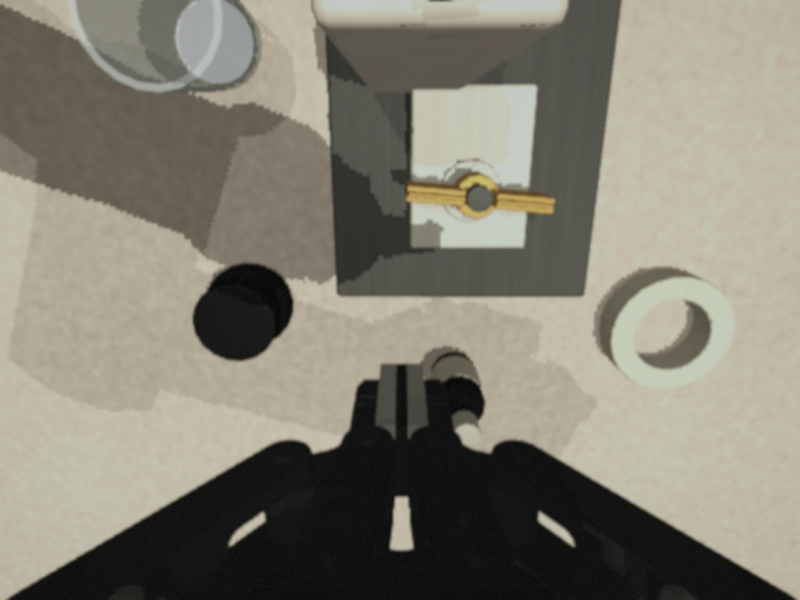

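The wrist view shows the stud at (479,198), against a predicted (477,201). The pose agrees to about 1 mm: stud (552.4,-133.9), lamp yaw about -4.1°, wings about -4° in the lamp frame. The wrist camera sticks out on tool +x, so I'll keep tool x pointing radially outward, away from the upright. First push is a short one on the -x wing.

```bash
cat >> h.py <<'E'
S=np.array([552.4,-133.9]);Y=-4.1
rd=np.deg2rad
def pose(phi,z,r=28,d=19):
    "fingertip behind a wing at lamp angle phi (deg), tool x outward, yaw clamped"
    a=rd(phi+Y);p=S+r*np.array([np.cos(a),np.sin(a)])+d*np.array([-np.sin(a),np.cos(a)])
    return [*p,z],[np.pi,0,rd(np.clip(phi,-192,-24)+Y)]
def stat(t=""):
    s=bot.get_state();print(t,"t%.1f"%s["t"],"q6 %.2f"%s["qpos"][5],s["tcp_pos"].round(1),"F",s["contact_force"].round(1),flush=True);return s
ZP,ZC=66,100
def stroke(start,end,step=9,thr=9,v=35):
    bot.movel(*pose(start,ZC),max_speed=80)
    if bot.movel(*pose(start,ZP),max_speed=100,threshold=15): stat("blocked descending");return None
    phi=start;log=[]
    while phi>end:
        nxt=max(phi-step,end)
        hit=bot.movel(*pose(nxt,ZP),max_speed=v,threshold=thr)
        log.append((round(nxt),round(float(np.hypot(*bot.get_state()["contact_force"][:2])),1)))
        if hit: break
        phi=nxt
    stat("hit" if hit else "done");print(log)
    bot.movel(*pose(nxt+10,ZP),max_speed=60)
    bot.movel(*pose(nxt+10,ZC),max_speed=150)
    return nxt,hit
E
python3 - <<'E'
from h import *
for ph in(-5,-60,-115,-170,-203):
    for z in (ZP,ZC):
        q=solve_ik(*pose(ph,z));print(ph,z,None if q is None else np.round(q,2))
bot.move_ptp(*pose(-150,130,d=30));stat()
print(stroke(-170,-203));stat()
cv2.imwrite("pics/t2.png",cv2.resize(imaging.capture("top")[165:257,217:339],None,fx=6.5,fy=6.5,interpolation=cv2.INTER_CUBIC))
E
```

```text
-5 66 [-0.33  0.56 -0.28  0.73  0.   -2.98]
-5 100 [-0.33  0.52 -0.25  0.8   0.   -2.98]
-60 66 [-0.38  0.57 -0.26  0.74  0.   -2.4 ]
-60 100 [-0.38  0.53 -0.23  0.81  0.   -2.4 ]
-115 66 [-0.42  0.54 -0.32  0.71  0.   -1.48]
-115 100 [-0.42  0.5  -0.29  0.78  0.   -1.48]
-170 66 [-0.42  0.49 -0.41  0.67  0.   -0.52]
-170 100 [-0.42  0.45 -0.38  0.75  0.   -0.52]
-203 66 [-0.4   0.47 -0.44  0.66  0.   -0.12]
-203 100 [-0.4   0.43 -0.41  0.73  0.   -0.12]
 t4.3 q6 -0.89 [ 540.3 -173.4  130.1] F [-0.2 -0.4 -0.7]
done t6.6 q6 -0.12 [ 519.1 -138.3   66.1] F [ 0.3 -1.9  0.5]
[(-179, 0.7), (-188, 0.4), (-197, 0.6), (-203, 1.9)]
(-203, False)
 t7.2 q6 -0.13 [ 520.5 -144.   100.3] F [ 0.2  0.2 -0.4]
```

```bash
python3 - <<'E'
from h import *
bot.movel(*pose(-115,ZC,d=40),max_speed=60);stat()
bot.movel(*pose(-60,ZC,d=30),max_speed=50);stat()
mw=imaging.camera_model("wrist");im=imaging.capture("wrist")
it=imaging.capture("top")[165:257,217:339]
a=cv2.resize(im,(400,300));b=cv2.resize(it,(398,300),interpolation=cv2.INTER_CUBIC)
cv2.imwrite("pics/c3.png",np.hstack([a,b]))
E
```

```text
t8.8 q6 -1.49 [ 573.4 -177.6   99.6] F [0.7 0.4 0.4]
 t9.9 q6 -2.39 [ 591.5 -146.   100. ] F [-0.8 -0.4  0.4]
```

View pics/c3.png

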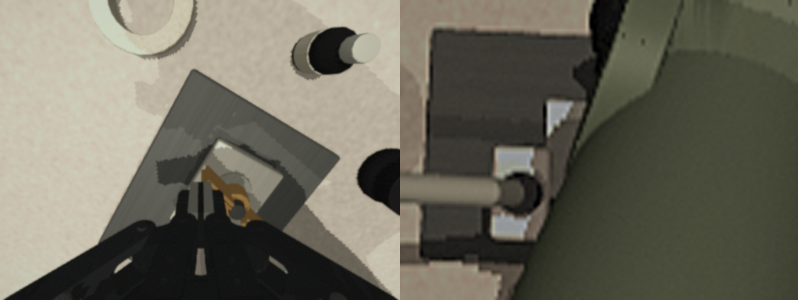

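View pics/t2.png

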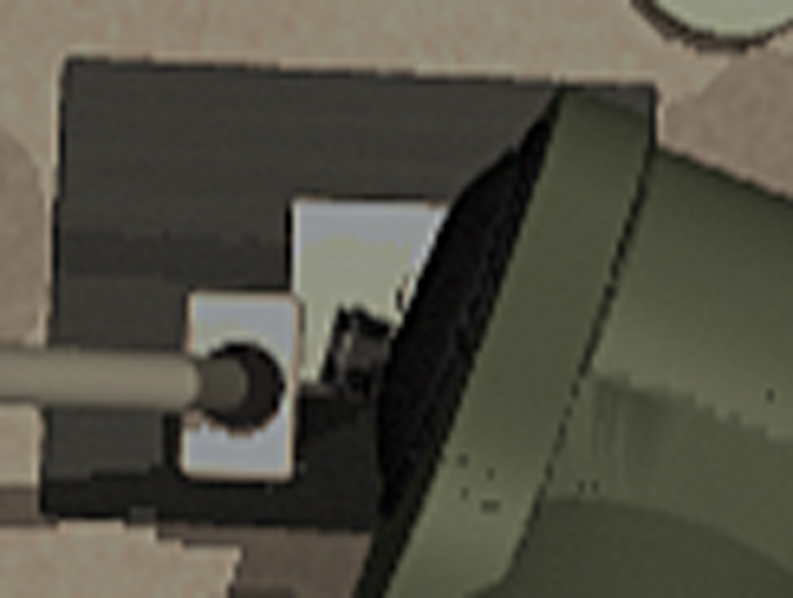

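The wrist view (left half) shows one wing tip at about (207,175) and the stud at (238,212). The top view is hidden by the arm. I'll check the wing angle, then do the full stroke if it's plausible.

```bash
python3 - <<'E'
from h import *
mw=imaging.camera_model("wrist");k=512/400
a=pix2plane(mw,207*k,175*k,80);b=pix2plane(mw,238*k,212*k,78);print(a,b)
d=(a-S.tolist().__add__([80]))[:2];ang=np.rad2deg(np.arctan2(d[1],d[0]))-Y;print("wing lamp angle",ang,np.hypot(*d))
if -32<ang<-14:
    print(stroke(-8,-203));stat()
E
```

```text
[ 589.44873618 -152.62055649   80.        ] [ 553.29173614 -134.00400139   78.        ]
wing lamp angle -22.707260594802285 41.50985530986251
done t17.9 q6 -0.12 [ 519.1 -138.1   66.1] F [ 1.1 -1.1  0.3]
[(-17, 0.2), (-26, 0.9), (-35, 1.8), (-44, 0.7), (-53, 0.1), (-62, 1.2), (-71, 1.0), (-80, 0.9), (-89, 0.9), (-98, 0.8), (-107, 0.4), (-116, 0.5), (-125, 0.6), (-134, 0.2), (-143, 1.2), (-152, 0.7), (-161, 0.5), (-170, 0.4), (-179, 0.8), (-188, 0.5), (-197, 0.7), (-203, 1.6)]
(-203, False)
 t18.6 q6 -0.13 [ 520.5 -143.9  100.3] F [ 0.4 -0.7  0.5]
```

The wing was at -23°, as intended. Next stroke.

```bash
python3 - <<'E'
from h import *
bot.movel(*pose(-115,ZC,d=40),max_speed=60)
bot.movel(*pose(-60,ZC,d=30),max_speed=60)
cv2.imwrite("pics/w4.png",imaging.capture("wrist"))
print(stroke(-8,-203,step=12));stat()
E
```

```text
done t28.4 q6 -0.12 [ 519.2 -138.4   66.1] F [ 0.7 -2.6 -0.2]
[(-20, 0.5), (-32, 0.8), (-44, 0.6), (-56, 0.4), (-68, 1.1), (-80, 0.8), (-92, 0.6), (-104, 1.3), (-116, 0.6), (-128, 1.0), (-140, 0.7), (-152, 0.5), (-164, 0.6), (-176, 0.6), (-188, 0.9), (-200, 1.2), (-203, 2.7)]
(-203, False)
 t29.1 q6 -0.13 [ 520.5 -143.9  100.3] F [ 0.9  0.5 -1.7]
```

View pics/w4.png

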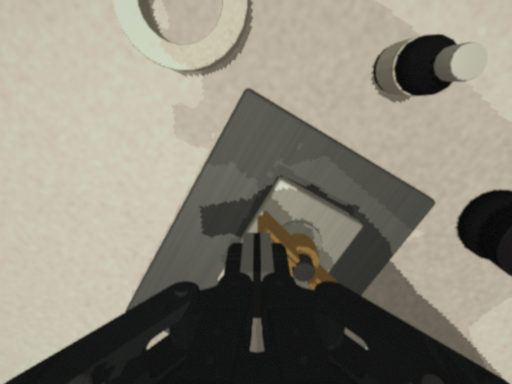

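The wing tip is at (265,215) again, about -23°, so the last stroke carried fully. Total is about 6.6 rad, so the stop must come within 79° now.

```bash
python3 - <<'E'
from h import *
bot.movel(*pose(-115,ZC,d=40),max_speed=60)
bot.movel(*pose(-60,ZC,d=30),max_speed=60)
print(stroke(-8,-125,step=9));stat()
cv2.imwrite("pics/w5.png",imaging.capture("wrist"))
E
```

```text
hit t36.5 q6 -1.48 [ 561.8 -169.3   67.6] F [ 3.8 -0.9 -0.3]
[(-17, 0.8), (-26, 1.9), (-35, 0.8), (-44, 1.3), (-53, 0.6), (-62, 1.5), (-71, 0.9), (-80, 1.1), (-89, 0.3), (-98, 0.8), (-107, 5.3), (-116, 3.9)]
(-116, True)
 t37.2 q6 -1.63 [ 560.  -166.6   99.7] F [-0.4  0.1 -0.1]
```

View pics/w5.png

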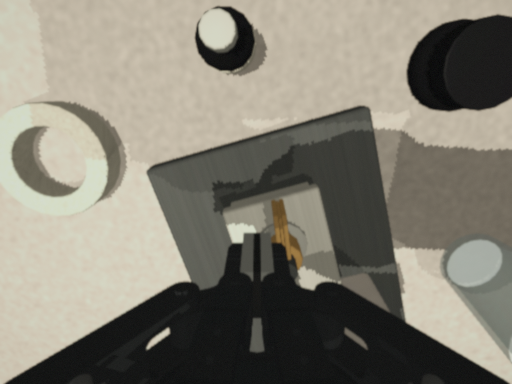

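The stop was met around -107°: force rose to over 5 N and the threshold tripped. The wing tip is at (277,202). I'll press once more to confirm, then retreat and measure the wing.

```bash
python3 - <<'E'
from h import *
mw=imaging.camera_model("wrist")
def ang(u,v):
    a=pix2plane(mw,u,v,78);d=a[:2]-S;return np.rad2deg(np.arctan2(d[1],d[0]))-Y,np.hypot(*d)
print(ang(277,202))
print(stroke(-92,-120,step=4,thr=8,v=25));stat()
cv2.imwrite("pics/raw6.png",imaging.capture("wrist"))
bot.movel([500,-230,190],max_speed=150);stat()
im=imaging.capture("wrist");cv2.imwrite("pics/w7.png",im)
E
```

```text
(np.float64(-97.39422824201164), np.float64(46.26889992400173))
done t39.9 q6 -1.40 [ 559.6 -169.9   68.3] F [14.  -2.5 -2.9]
[(-96, 0.4), (-100, 0.3), (-104, 2.3), (-108, 6.3), (-112, 8.5), (-116, 11.8), (-120, 14.2)]
(-120, False)
 t40.6 q6 -1.57 [ 558.  -167.2   99.9] F [ 0.   0.7 -0.2]
 t41.6 q6 -1.72 [ 499.8 -229.5  189.3] F [-0.8  0.4  0.2]
```

View pics/raw6.png

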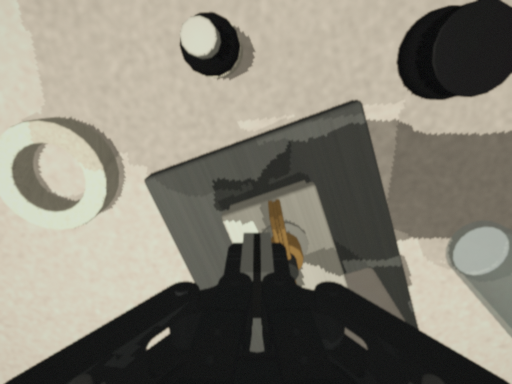

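The wing hasn't moved under 14 N, so it is home. The bystanders are undisturbed and the arm is clear at z 190.

```bash
python3 -c "
from h import *
print(bot.sign_off())"
```

```text
the job is handed in; nothing more can be done
None
```

The wing nut is screwed down to its stop: it held without turning under a 14 N push. The bystanders looked unmoved in the wrist views, the arm finished clear, and I handed the job in after about 42 s (no verdict was returned).

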